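Put the radio battery packs on charge

ROBOT

A 6-joint arm with a two-finger parallel gripper is mounted at the origin on the work surface. World frame = base frame: x ahead of the robot, y to its left, z up, the work surface at z = 0. Lengths are in mm, angles in rad, forces in N, time in s.
With the tool pointing down it reaches from about 275 to 875 mm from the base axis. Payload 12.5 kg.
Tool frame: the origin (TCP) lies midway between the tips of the shut fingers; the grasp point (between the pads) lies 19 mm behind it; z points along the fingers, y is the line along which they close (so a half turn about z gives the same grasp; the last joint's range is limited). The gripper opens to 85 mm and grips with 20 to 120 N. Pads are 22 mm wide; open, the fingers measure 114 mm over their backs; the gripper's body (76 mm by 85 mm) begins 54 mm behind the grasp point. The pads swing forward as they close: fully open they stand 13 mm farther back than shut.
Start: joints at [-0.085, 0.351, 1.652, -0, 1.139, -0.085], TCP at [549.986, 0.027, 231.29] pointing down, gripper open.
Joint ranges: [-2.75, 2.75], [-0.79, 2.1], [0.01, 2.65], [-1.57, 4.71], [0.07, 3.14], [-2.87, 2.87]. Speed limits (rad/s): [2.22, 2.22, 2.79, 3.14, 3.14, 3.14].

INTERFACE

Orientations are given as [roll, pitch, yaw] about the fixed x, y, z axes, in that order (R = Rz(yaw) Ry(pitch) Rx(roll)).
In Python, from rig import robot gives the robot as it stands. The module is installed in compiled form; this text tells all that it offers. Calls block until the motion is done:
- robot.reach(position, orientation): joint-space move of the TCP to a pose.
- robot.move_l(position, rate=150, frame=None): straight line of the TCP; frame=None keeps the orientation; rate is the mean speed in mm/s.
- robot.set_joints(angles): joint-space move.
- robot.command_gripper(opening): finger opening in mm; the grip force is fixed at half the most; returns when the fingers have stopped.
- robot.wait(seconds).
- robot.ik(position, orientation): joint angles nearest the present ones, or None.
- robot.observe(): the state.
- robot.read_camera(name): name is "scene" or "side" or "wrist"; returns the picture (480x640x3 uint8, blue, green, red); there is no depth.
- robot.camera_info(name): a dict with "camera_matrix" (3x3 intrinsics, pixels), "T" (4x4, takes a point from camera to world coordinates). Camera axes: x right, y up, looking along -z (the intrinsics and any distortion apply to the point x, -y, -z); pixel columns grow to the right and rows downward; lengths in mm; the calibration is good to about 2 mm. A picture is of the moment at which its call begins: read the wrist's pose just before it. camera_info takes no time and is no camera call; for the wrist camera it gives the pose at the moment of the call.
A pose or a line that the arm cannot do raises robot.MotionError and nothing moves.
- robot.close_job(): hands the job in; it is judged then, once.
Trained networks look in the newest picture that a camera, given by its name, has taken for a name from the list of things; names that differ only in an ending like _2 or _b are one class to them, and where a whole thing is asked for, a point or a joint stands for the part that bears it (a point fixed in the world has none). Each returns a list of dicts, best first, with "p" (0 to 1); they miss things now and then, are a little off and sometimes report something else, mostly with a low value. They report only what shows in the picture. A call takes as long as a camera call. They do not tell look-alikes from the thing itself.
- robot.find_in(camera, name): "centre" ([x, y, z] in mm, in world coordinates, good to about 4 mm: the middle of the surface that is visible of it).
- robot.masks_of(camera, name): "region" (480x640 bool, what is visible of it).
- robot.mark_of(camera, name): "centre" ([x, y, z] in mm, in world coordinates, good to about 4 mm: a listed point, or the origin of a listed thing).
The state is a dict: "t": time; "joint_pos": joint angles; "joint_vel": joint speeds; "effort": joint torques, N m; "ee_pos": TCP position; "tcp_rot": TCP orientation; "contact_force": force on the tool from outside, world axes, zero at the start; "ft_torque": the same for the moment, N m; "gripper_width": finger opening in mm; "finger_force": force on a finger pad.
Only numpy, scipy, OpenCV 4.12 (cv2) and the standard library are available. Lean on these libraries where they do the work, as an engineer would, in place of code of your own. Each camera call takes 0.05 s, during which the arm holds its last target. There are 200 camera calls.

TASK

Put the four loose battery packs on charge: stand each one upright in the empty cup of the six-bay charger that is shaped for it (slim, thick, square, round; either way round will do), fully home on the floor of the cup, and let go of it. The two packs already charging stay in their cups undisturbed.

Things in the scene. Friction and masses are not known exactly. Their poses are not given: they have to be found in the camera images.
- pack_slim_mid (a point): Slim radio battery pack: flat oblong block, 22 mm thick (its x) by 52 mm wide (its y), 88 mm tall, dark plastic, standing upright and loose on the bench in front of the charger. The point is its centre, half-way up (44 mm above its foot); z up, x through the thickness. About 130 g. Its two broad faces are alike, so either may face the robot.
- pack_thick_mid (a point): Thick radio battery pack: oblong block, 40 mm thick (its x) by 52 mm wide (its y), 88 mm tall, dark plastic, standing upright and loose on the bench in front of the charger. The point is its centre, half-way up (44 mm above its foot); z up, x through the thickness. About 250 g. Either broad face may face the robot.
- pack_square_mid (a point): Compact radio battery pack: square block, 34 mm by 34 mm in plan, 88 mm tall, dark plastic, standing upright and loose on the bench in front of the charger. The point is its centre, half-way up (44 mm above its foot); z up, x and y square to its sides. About 140 g. Any side may face the robot.
- pack_round_mid (a point): Round lamp battery: upright cylinder, 42 mm diameter, 88 mm tall, dark plastic, standing upright and loose on the bench in front of the charger. The point is its centre, half-way up (44 mm above its foot); z up along the cylinder's axis. About 200 g. Any heading will do.
- cup_slim_floor (a point): Empty charging cup for the slim pack: oblong pocket 30 mm (x) by 60 mm (y) inside at the bottom. Light grey. The point is the centre of the pocket's floor, 30 mm above the bench; the rim is 36 mm above the point. The lower 26 mm of the pocket are straight, the top 10 mm flare outward by 5 mm a side. x points to the charger's back, away from the robot; y along its row of cups; z up.
- cup_thick_floor (a point): Empty charging cup for the thick pack: oblong pocket 48 mm (x) by 60 mm (y) inside at the bottom. Light grey. It is one of six cups (each on a 94 x 80 mm foot) side by side at 82 mm pitch on one long, low charger; any cup may be in any bay, all share the charger's heading. Heights, flare, point and axes as for the slim pack's cup.
- cup_square_floor (a point): Empty charging cup for the compact square pack: square pocket 42 mm by 42 mm inside at the bottom. Light grey, in the same row; heights, flare, point and axes as for the slim pack's cup.
- cup_round_floor (a point): Empty charging cup for the round lamp battery: round pocket 50 mm in diameter at the bottom. Light grey, in the same row; heights, flare, point and axes as for the slim pack's cup.
- charging_a_mid (a point): A thick pack (40 x 52 x 88 mm) already charging in one of the six bays, a green lamp lit at the foot of its cup; to be left alone. The point is its centre, 74 mm above the bench; its top is at 118 mm, like every pack that is home in its cup. Axes as for the cups.
- charging_b_mid (a point): A slim pack (22 x 52 x 88 mm) already charging in another of the six bays, likewise to be left alone. Point, heights and axes as for the other one.
Mind the look-alikes: they are no part of the job. What is shaped like the part that bears charging_a_mid but blue is not meant.

How it is judged:
By the outcome, as a careful person would: the job done as asked, in the order asked, and still so for the second after the job is handed in, with the robot touching nothing.
It also fails if it takes over 99 s, if anything falls off the work surface, if the arm or the gripper's body presses on something with over 40 N, if the wrist force passes 120 N, or if a joint passes its speed limit or range.

## Working session

There is one attempt and no reset: what is moved stays moved. The work goes in short steps, each a Python script; the robot and the scene stay as the last script left them, time stands still between calls to the robot, and variables do not carry over. Pictures are saved under pics/ and viewed, at most 14 in all, crops included, and the job is handed in when it is done.

```bash
mkdir -p pics; python3 - <<'E'
from rig import robot
import cv2,numpy as np
for c in ["scene","side","wrist"]:
    im=robot.read_camera(c); cv2.imwrite(f"pics/{c}0.png",im)
    i=robot.camera_info(c); print(c,np.round(i["T"],2).tolist(), np.round(i["camera_matrix"],1).tolist(), [k for k in i])
names=["pack_slim_mid","pack_thick_mid","pack_square_mid","pack_round_mid","cup_slim_floor","cup_thick_floor","cup_square_floor","cup_round_floor","charging_a_mid","charging_b_mid"]
for c in ["scene","side"]:
    for n in names:
        print(c,n,[(np.round(d["centre"]).astype(int).tolist(),round(d["p"],2)) for d in robot.mark_of(c,n)])
print(robot.observe()["t"])
E
```

```text
scene [[0.76, -0.48, 0.43, 913.67], [0.65, 0.58, -0.49, -439.22], [-0.01, 0.66, 0.76, 783.12], [0.0, 0.0, 0.0, 1.0]] [[578.7, 0.0, 328.0], [0.0, 578.7, 231.1], [0.0, 0.0, 1.0]] ['camera_matrix', 'T']
side [[0.87, 0.26, -0.43, 123.37], [-0.5, 0.43, -0.75, -638.2], [-0.01, 0.87, 0.5, 509.07], [0.0, 0.0, 0.0, 1.0]] [[494.1, 0.0, 321.4], [0.0, 494.1, 237.0], [0.0, 0.0, 1.0]] ['camera_matrix', 'T']
wrist [[1.0, 0.0, 0.0, 549.97], [-0.0, 0.95, 0.31, 80.01], [-0.0, -0.31, 0.95, 373.27], [0.0, 0.0, 0.0, 1.0]] [[416.3, 0.0, 313.8], [0.0, 416.3, 239.0], [0.0, 0.0, 1.0]] ['camera_matrix', 'T']
scene pack_slim_mid [([437, -240, 43], 0.94)]
scene pack_thick_mid [([438, 244, 43], 0.49)]
scene pack_square_mid [([463, -54, 41], 0.76)]
scene pack_round_mid [([439, 65, 41], 0.71)]
scene cup_slim_floor [([606, -113, 31], 0.86)]
scene cup_thick_floor [([617, 53, 29], 0.72)]
scene cup_square_floor [([624, 134, 33], 0.62)]
scene cup_round_floor [([634, 218, 32], 0.62)]
scene charging_a_mid [([464, -148, 43], 0.94), ([611, -31, 74], 0.84), ([625, 134, 30], 0.71), ([365, -109, 45], 0.58)]
scene charging_b_mid [([623, 133, 33], 0.61), ([598, -194, 77], 0.6)]
side pack_slim_mid [([438, -238, 47], 0.83)]
side pack_thick_mid [([436, 242, 43], 0.92)]
side pack_square_mid [([462, -53, 43], 0.88)]
side pack_round_mid [([437, 65, 43], 0.94), ([631, 213, 29], 0.27), ([436, -239, 46], 0.2)]
side cup_slim_floor [([606, -114, 33], 0.79)]
side cup_thick_floor [([618, 51, 27], 0.9)]
side cup_square_floor [([624, 131, 29], 0.88)]
side cup_round_floor [([632, 220, 30], 0.62)]
side charging_a_mid [([465, -146, 46], 0.94), ([614, -29, 72], 0.86), ([366, -109, 39], 0.76), ([601, -192, 72], 0.34)]
side charging_b_mid [([602, -194, 76], 0.77)]
1.15
```

View pics/scene0.png

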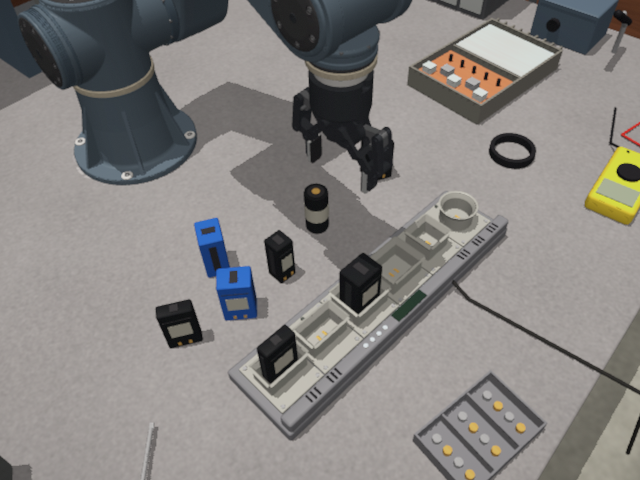

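View pics/side0.png

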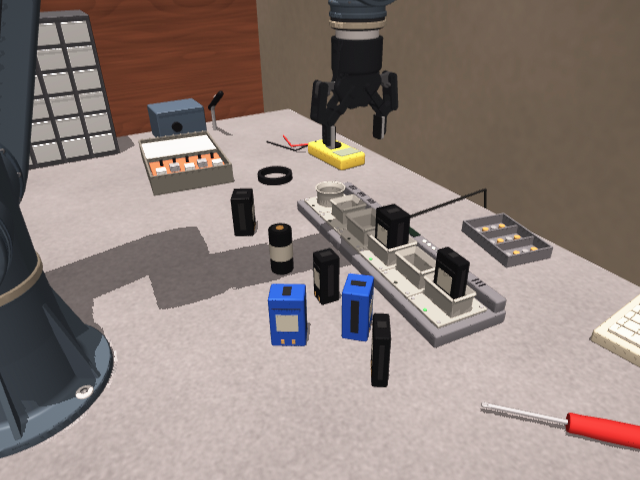

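View pics/wrist0.png

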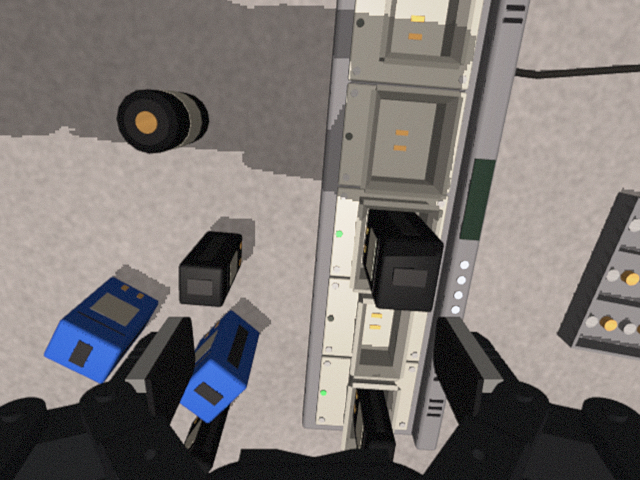

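The scene shows the slim pack at (180,325), square at (280,258), round at (316,208) and two blue look-alikes at (210,247) and (237,293), which I leave alone. The thick pack is hidden there by the gripper but shows in the side view at (243,212). The charging packs are at (280,353) and (362,283). Next I fit poses by silhouette.

```bash
cat > h.py <<'E'
from rig import robot
import cv2,numpy as np
from scipy.optimize import minimize
DIM=dict(slim=(22,52),thick=(40,52),square=(34,34),round=(42,42))
def proj(i,P):
    c=(np.asarray(P)-i["T"][:3,3])@i["T"][:3,:3]
    q=np.c_[c[:,0],-c[:,1],-c[:,2]]@i["camera_matrix"].T
    return q[:,:2]/q[:,2:]
def body(kind,x,y,a,z0=0):
    w,d=DIM[kind]
    if kind=="round":
        t=np.arange(0,2*np.pi,.2); b=21*np.c_[np.cos(t),np.sin(t)]
    else: b=np.array([[1,1],[1,-1],[-1,-1],[-1,1]])*[w/2,d/2]
    R=np.array([[np.cos(a),-np.sin(a)],[np.sin(a),np.cos(a)]])
    b=b@R.T+[x,y]
    return np.vstack([np.c_[b,np.full(len(b),z)] for z in (z0,z0+88)])
def iou(i,m,P):
    k=np.zeros((480,640),np.uint8)
    h=cv2.convexHull(proj(i,P).astype(np.float32))
    cv2.fillConvexPoly(k,np.round(h*16).astype(np.int32),1,shift=4)
    k=k>0
    return (k&m).sum()/max(1,(k|m).sum())
def fit(kind,views,x,y):
    """views: list of (camera_info, mask); returns x,y,yaw,mean IoU"""
    f=lambda v:-np.mean([iou(i,m,body(kind,v[0],v[1],v[2]/20)) for i,m in views])
    best=None
    for a in ([0] if kind=="round" else np.arange(0,np.pi/(2 if kind=="square" else 1),.26)):
        r=minimize(f,[x,y,a*20],method="Nelder-Mead",options=dict(initial_simplex=np.array([x,y,a*20])+[[0,0,0],[5,0,0],[0,5,0],[0,0,4]],xatol=.1,fatol=1e-4))
        if best is None or r.fun<best.fun: best=r
    return best.x[0],best.x[1],best.x[2]/20,-best.fun
E
python3 - <<'E'
from h import *
guess=dict(slim=(437,-239),thick=(437,243),square=(462,-53),round=(438,65))
s=robot.observe(); print(s["tcp_rot"],s["joint_pos"],s["gripper_width"])
for c in ("scene","side"): robot.read_camera(c)
I={c:robot.camera_info(c) for c in ("scene","side")}
for k,g in guess.items():
    V=[]
    for c in I:
        for d in robot.masks_of(c,f"pack_{k}_mid"):
            p=proj(I[c],[[*g,44]])[0]; r=d["region"]; yy,xx=np.nonzero(r)
            e=np.hypot(xx.mean()-p[0],yy.mean()-p[1])
            print(k,c,round(d["p"],2),r.sum(),round(e))
            if e<12: V.append((c,(I[c],r))); break
    for sub in ([v for v in V],V[:1],V[1:]):
        if sub: print(k,[c for c,_ in sub],np.round(fit(k,[v for _,v in sub],*g),2))
Q=np.array([[606,-113.5],[617.5,52],[624,132.5],[633,219],[612.5,-30],[600,-193]])
n=np.array([1,3,4,5,2,0])
A=np.polyfit(n,Q,1); print("row",A.tolist(), Q-np.c_[np.polyval(A[:,0],n),np.polyval(A[:,1],n)], np.arctan2(-A[0,0],A[0,1]),np.hypot(*A[0]))
E
```

```text
[3.14159124e+00 3.92321351e-06 1.57082077e+00] [-8.45994451e-02  3.50691394e-01  1.65181965e+00 -4.17231912e-06
  1.13907987e+00 -8.46221391e-02] 85.29982457091975
slim scene 0.84 1691 1
slim side 0.64 1275 2
slim ['scene', 'side'] [ 437.87 -240.19   -0.62    0.91]
slim ['scene'] [ 438.35 -240.11   -0.45    0.94]
slim ['side'] [ 439.89 -238.04   -0.64    0.9 ]
thick side 0.84 1070 1
thick ['side'] [437.71 242.84   2.69   0.93]
thick ['side'] [437.71 242.84   2.69   0.93]
square scene 0.8 1239 2
square side 0.86 1271 1
square ['scene', 'side'] [464.38 -50.97   1.26   0.92]
square ['scene'] [464.59 -51.66   1.23   0.92]
square ['side'] [464.5  -50.8    1.27   0.92]
round scene 0.69 1152 2
round side 0.92 1086 1
round ['scene', 'side'] [4.3879e+02 6.6470e+01 9.0000e-02 9.1000e-01]
round ['scene'] [4.3911e+02 6.6390e+01 6.0000e-02 9.4000e-01]
round ['side'] [ 4.3988e+02  6.8930e+01 -3.5000e-01  8.8000e-01]
row [[6.400000000000059, 82.28571428571428], [599.4999999999997, -194.54761904761898]] [[ 0.1        -1.23809524]
 [-1.2        -0.30952381]
 [-1.1        -2.0952381 ]
 [ 1.5         2.11904762]
 [ 0.2        -0.02380952]
 [ 0.5         1.54761905]] -0.07762150873739421 82.53422790279318
```

```bash
cat >> h.py <<'E'
CA=-0.0776; BAY=dict(slim=1,thick=3,square=4,round=5)
def cup(k):
    n=BAY[k]-2.5; return 615.5+82*n*-np.sin(CA), 11.2+82*n*np.cos(CA)
def ori(a): return [np.pi,0,np.pi/2+a]
def look(k,x,y,a):
    robot.reach([x,y,215],ori(a)); robot.wait(.2)
    i=robot.camera_info("wrist"); robot.read_camera("wrist")
    best=None
    for d in robot.masks_of("wrist",f"pack_{k}_mid"):
        r=fit(k,[(i,d["region"])],x,y)
        if np.hypot(r[0]-x,r[1]-y)<15 and (best is None or r[3]>best[3]): best=r
    print(k,"look",best and np.round(best,2)); return best
def norm(k,a):
    s=np.pi/2 if k=="square" else np.pi
    return (a+s/2)%s-s/2
def pick(k,x,y,a):
    robot.command_gripper(min(85,DIM[k][0]+28))
    robot.reach([x,y,130],ori(a)); robot.move_l([x,y,51],120)
    robot.command_gripper(DIM[k][0]-8)
    s=robot.observe(); print("grip",s["gripper_width"],s["finger_force"],s["t"])
    robot.move_l([x,y,200],200)
def place(k):
    x,y=cup(k); robot.reach([x,y,200],ori(CA)); robot.move_l([x,y,128],200)
    f0=robot.observe()["contact_force"]
    for z in (115,104,93,82):
        robot.move_l([x,y,z],60); s=robot.observe(); f=s["contact_force"]-f0
        print("z",z,np.round(f,1),round(s["gripper_width"],1))
        if np.linalg.norm(f)>12: print("STOP"); return False
    return True
def release(k):
    x,y=cup(k); robot.command_gripper(min(80,DIM[k][0]+24)); robot.move_l([x,y,200],200)
    print("t",robot.observe()["t"])
E
python3 - <<'E'
from h import *
print(robot.observe()["t"])
k="slim"; b=look(k,438,-240,-.5)
if b and b[3]>.8:
    pick(k,b[0],b[1],norm(k,b[2]))
    ok=place(k)
cv2.imwrite("pics/s1.png",np.hstack([cv2.resize(robot.read_camera("scene")[220:440,160:460],None,fx=1.3,fy=1.3),cv2.resize(robot.read_camera("side")[160:380,300:520],None,fx=1.3,fy=1.3)]))
print(robot.observe()["t"])
E
```

```text
1.65
slim look [ 437.8  -237.88   -0.61    0.95]
grip 21.355575519413296 58.95811915397644 5.025
z 115 [-1.3 -0.9  0.3] 21.4
z 104 [-0.1 -0.7 -0.1] 21.3
z 93 [-0.6 -0.6 -0.1] 21.4
z 82 [-0.3 -1.6 -0. ] 21.8
8.7417
```

View pics/s1.png

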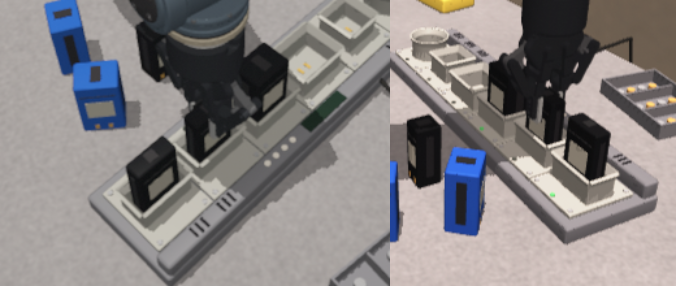

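The slim pack sits in bay 1 (about (205,125) in the left crop), between the two charging packs, and nothing else was disturbed. I release it and go on to the thick pack.

```bash
python3 - <<'E'
from h import *
release("slim")
k="thick"; b=look(k,438,243,-.45)
if b and b[3]>.8:
    pick(k,b[0],b[1],norm(k,b[2]))
    if place(k): release(k)
cv2.imwrite("pics/s2.png",robot.read_camera("scene")[120:440,160:560])
E
```

```text
t 9.8417
thick look [437.14 243.2   -0.48   0.93]
grip 39.62904609077724 59.76233661174774 13.55
z 115 [-0.6  0.7 -0.7] 39.7
z 104 [-2.4 -0.1 -1.5] 39.1
z 93 [-1.  -0.5 -1.7] 39.3
z 82 [-0.2  1.5  0.8] 39.7
t 18.4417
```

View pics/s2.png

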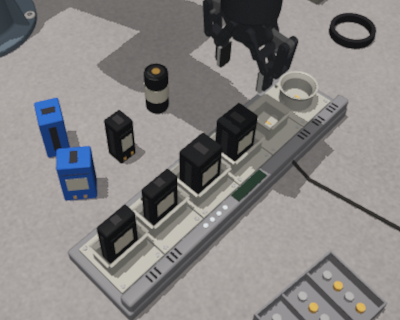

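The thick pack is home in bay 3 at (236,130) and the slim one in bay 1 at (160,197), both with tops level with the charging packs. Square and round are next.

```bash
python3 - <<'E'
from h import *
for k,g in (("square",(464.5,-51,-.31)),("round",(439,66.5,CA))):
    b=look(k,*g)
    if not(b and b[3]>.8): break
    pick(k,b[0],b[1],CA if k=="round" else norm(k,b[2]))
    if not place(k): break
    release(k)
else: robot.reach([480,60,300],ori(CA))
cv2.imwrite("pics/s3.png",np.hstack([robot.read_camera("scene")[160:440,190:530],cv2.resize(robot.read_camera("side")[150:350,280:520],None,fx=1.4,fy=1.4)]))
for n in ("pack_slim_mid","pack_thick_mid","pack_square_mid","pack_round_mid"):
    print(n,[(c,np.round(d["centre"]).tolist(),round(d["p"],2)) for c in ("scene","side") for d in robot.mark_of(c,n)[:2]], np.round(cup(n.split("_")[1])))
E
```

```text
square look [464.69 -49.81   1.47   0.94]
grip 33.544481015566554 59.303796887397766 21.375
z 115 [ 0.3 -0.6 -1.6] 33.3
z 104 [ 0.1  0.2 -0.9] 33.1
z 93 [-0.1  0.2 -2.1] 33.3
z 82 [ 0.8  0.1 -1.3] 33.6
t 26.2083
round look [ 4.3891e+02  6.9800e+01 -1.3000e-01  9.0000e-01]
grip 40.748094468240325 59.35521841049194 29.2
z 115 [ 0.4 -0.2  0.1] 40.6
z 104 [-0.2 -0.3 -0.6] 40.5
z 93 [ 1.  -0.8 -1. ] 40.8
z 82 [-0.9  0.2 -0.2] 41.0
t 34.0333
pack_slim_mid [('scene', [606.0, -117.0, 75.0], 0.61), ('side', [604.0, -113.0, 77.0], 0.73)] [ 606. -111.]
pack_thick_mid [('scene', [622.0, 52.0, 73.0], 0.58), ('side', [617.0, 51.0, 74.0], 0.69)] [619.  52.]
pack_square_mid [('scene', [624.0, 130.0, 72.0], 0.59), ('side', [624.0, 129.0, 71.0], 0.91)] [625. 134.]
pack_round_mid [('scene', [631.0, 213.0, 73.0], 0.9), ('side', [631.0, 216.0, 28.0], 0.72), ('side', [631.0, 211.0, 72.0], 0.55)] [631. 216.]
```

View pics/s3.png

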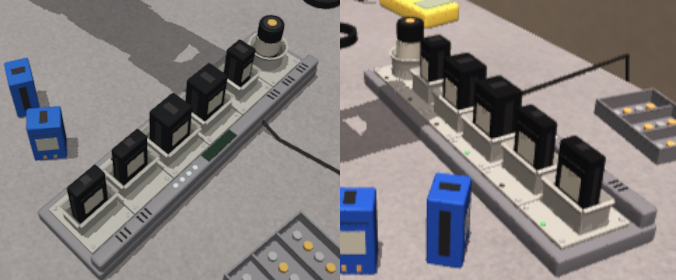

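All six packs stand upright and the nets put the centres at about 74 mm, which is home. One enlarged crop to check for leaning before handing in.

```bash
python3 - <<'E'
from h import *
for c in ("scene","side"):
    im=robot.read_camera(c); i=robot.camera_info(c)
    for k in BAY:
        P=body(k,*cup(k),CA,30); h=cv2.convexHull(proj(i,P[len(P)//2:]).astype(np.float32))
        cv2.polylines(im,[np.round(h*16).astype(np.int32)],True,(0,0,255),1,cv2.LINE_AA,4)
    globals()[c]=im
cv2.imwrite("pics/s4.png",np.hstack([cv2.resize(scene[170:370,280:480],None,fx=2,fy=2),cv2.resize(side[150:350,300:500],None,fx=2,fy=2)]))
E
```

```text
(no output)
```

View pics/s4.png

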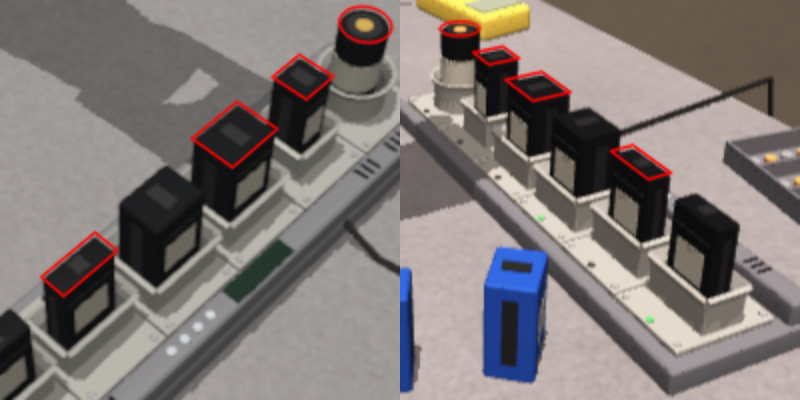

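The predicted top outlines at 118 mm match all four packs in both views, so they are upright and home.

```bash
python3 -c "
from rig import robot
print(robot.close_job(), robot.observe()['t'])"
```

```text
the job is handed in; nothing more can be done
the job is handed in; nothing more can be done
```

The slim, thick, square and round packs are standing upright and released in their own cups, the two charging packs were left alone, and the job was handed in at about 36 s of the 99 s allowed.

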